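# Lay the repaired remote handsets out in a row

### The arm

A 6-joint arm with a two-finger parallel gripper is mounted at the origin on the work surface. World frame = base frame: x ahead of the robot, y to its left, z up, the work surface at z = 0. Lengths are in m, angles in rad, forces in N, time in s.
With the tool pointing down it reaches from about 0.25 to 0.85 m from the base axis. Payload 12.5 kg.
Tool frame: the origin (TCP) lies on the front face of the gripper's body, between the roots of the fingers; the fingertips stand 84 mm ahead of it and the grasp point (between the pads) lies 65 mm ahead of it; z points along the fingers, y is the line along which they close (so a half turn about z gives the same grasp; the last joint's range is limited). The gripper opens to 93 mm and grips with 3 to 60 N. Pads are 15 mm wide; open, the fingers measure 128 mm over their backs; the gripper's body (75 mm by 188 mm) begins 65 mm behind the grasp point.
Start: joints at [-1.398, 0.351, 1.652, -0, 1.139, -0.085], TCP at [0.14, -0.532, 0.303] pointing down, gripper open.
Joint ranges: [-2.75, 2.75], [-0.79, 2.1], [0.01, 2.65], [-1.57, 4.71], [0.07, 3.14], [-2.87, 2.87]. Speed limits (rad/s): [2.22, 2.22, 2.79, 3.14, 3.14, 3.14].

### API

Orientations are given as a unit quaternion [w, x, y, z].
In Python, from workcell import robot gives the robot as it stands. The module is installed in compiled form; this text tells all that it offers.
- The arm moves only by the tool arm_command, never from a script. Its argument "series" is a list of rows, each a list of 2 entries, a list of its own where there are three numbers: the shift along the tool's x, y, z in cm, then the turn about the tool's z in degrees. In form: [[[tx, ty, tz], yaw], ...]. A call has 1 to 10 rows; each row is the pose to reach, as a shift and turn from the pose commanded when the call began, along the tool's axes at that moment; what a row does not reach only later rows make up. A row lasts 1/10 s, in which the tool goes at most 50 mm and 8.59 degrees, less where a joint would pass 70% of its speed; a pose out of reach is approached as far as the arm can. A call with a gripper value outside its range is refused whole. "claw" is the closure, from 0 (fully open) to 1 (shut), set as the call begins (left out, the last holds). The fingers move at their own pace and stop on an object; "squeeze" is the grip in N (left out, the last holds). Time passes only in rows, so rows that repeat a pose let the fingers close. It gives the time, the measured TCP pose, the force, the opening and the grip force at its end, in the units of the state.
- robot.get_state(): the state, without advancing time (a new reading comes with each control period).
- robot.capture(name): name is "scene" or "side" or "wrist"; returns the picture (480x640x3 uint8, red, green, blue); there is no depth.
- robot.camera_info(name): a dict with "mtx" (3x3 intrinsics, pixels), "R" (3x3) and "t" (3): a world point X has camera coordinates R X + t. Camera axes: x right, y down, z forward; pixel columns grow to the right and rows downward; lengths in m; the calibration is good to about 2 mm. The wrist camera is an equidistant fisheye: a pixel r from the principal point sees the ray r / f radians off the axis. A picture is of the moment at which its call begins: read the wrist's pose just before it. camera_info takes no time and is no camera call; for the wrist camera it gives the pose at the moment of the call.
- robot.close_job(): hands the job in; it is judged then, once.
The state is a dict: "t": time; "joint_positions": joint angles; "joint_vel": joint speeds; "joint_efforts": joint torques, N m; "position": TCP position; "orientation": TCP orientation; "force": force on the tool from outside, world axes, zero at the start; "torque": the same for the moment, N m; "grip_width": finger opening in m; "grip_force": force on a finger pad.
Only numpy, scipy, OpenCV 4.12 (cv2) and the standard library are available. Lean on these libraries where they do the work, as an engineer would, in place of code of your own. Each camera call takes 0.05 s, during which the arm holds its last target. There are 200 camera calls.

### The job

The glue has set on the TV remote in the gluing jig, so throw the clamp's red handle back to free it, and leave the clamp open. Lay that remote and the two loose on the counter in the tray beside the first to make one neat row: one to each empty lane of the blue mat, centred in its lane, straight, keys up, and with its emitter end the same way as the first. Set each one down gently, and leave the first remote and the other things on the counter where they are.

Things in the scene. Friction and masses are not known exactly. Their poses are not given: they have to be found in the camera images.
- tray: Shallow aluminium tray, fixed, 202 mm (x) by 334 mm (y), rim 12 mm high and 3 mm thick, lined with a blue silicone mat whose top is 5 mm above the counter. White lines on the mat rule four lanes side by side, each 76 mm wide (y) and 180 mm long (x), lane centres at y = +114, +38, -38 and -114 mm. Origin: centre of the underside; x points away from the robot along the lanes, y to the robot's left across them.
- handset_first_mid (a point): Black TV remote handset already lying neatly in the tray's left-hand lane (y = +114 mm), 150 mm long, 44 mm wide, 22 mm high (keys stand 2 mm higher), about 110 g. Point: its centre, half-way up. x points to its emitter end, z out of the keys.
- handset_a_mid (a point): Black TV remote handset lying loose on the counter, keys up, 150 mm long, 44 mm wide, 22 mm high (keys stand 2 mm higher), about 110 g. Point: its centre, half-way up (11 mm above what it lies on). x points to its emitter end (dark red window; the red power key is at that end), z out of the keys.
- handset_b_mid (a point): Light grey TV remote handset lying loose on the counter, same size, point and axes as handset_a.
- handset_glued_mid (a point): Dark grey TV remote handset of the same size, point and axes, lying keys up in the gluing jig on cork rests 18 mm above the counter, its emitter end towards the robot, its tail end held down by the clamp's rubber foot. Four 8 mm pins, 28 mm above the counter at the top, stand beside it 50 mm before and behind its centre, 3 mm off its long sides; another pin 4 mm before its emitter end. The middle 80 mm of its long sides are free for the fingers.
- clamp_pivot (a point): Pivot of the toggle clamp's handle on the jig, 62 mm above the counter, 137 mm behind the glued handset's centre on its long axis. The jig is a fixed plywood board 280 x 110 x 12 mm; this point's x axis runs along it from the handset to the clamp, the way the handle is thrown, z is up. With the handle thrown the clamp arm stands upright just before this pivot, up to 120 mm above the counter.
- clamp_grip (a point): Middle of the clamp's red handle grip, 71 mm from the pivot; the grip is 68 mm long, 16 mm thick along the swing and 12 mm wide, its end 105 mm from the pivot. Upright when clamped.
- clamp_handle (a joint): Clamp handle: 0 upright (clamped), thrown back away from the handset to 1.05 rad at its stop, when the arm has swung up clear of the handset. It stays where it is left; pushing the grip takes about 4 to 9 N.
- handset_first_nose (a point): Middle of the emitter end face of handset_first, 75 mm along its x axis from its centre.
- handset_a_nose (a point): Middle of the emitter end face of handset_a, 75 mm along its x axis from its centre.
- handset_b_nose (a point): Middle of the emitter end face of handset_b, 75 mm along its x axis from its centre.
- handset_glued_nose (a point): Middle of the emitter end face of handset_glued, 75 mm along its x axis from its centre.
- board_stand: Clear acrylic slotted stand holding three green circuit boards on edge, 150 x 112 mm, 120 mm high; a bystander. Origin: centre of its underside.
- magnet: Silver speaker magnet, 86 mm across, 32 mm high; a bystander. Origin: centre of its underside.
- bakelite_knob: Brown bakelite knob, 68 mm across, 34 mm high; a bystander. Origin: centre of its underside.
- heat_sink: Finned aluminium heat sink, 100 x 56 mm, 36 mm high; a bystander. Origin: centre of its underside.
- glue_bottle: White glue bottle standing up, 38 mm across, 105 mm high; a bystander. Origin: centre of its underside.
- screwdriver: Screwdriver, 200 mm, lying behind the tray; a bystander.
There are look-alikes about, which are no part of the job. Leave any green look-alike of the part that bears handset_b_mid alone.

How it is judged:
On the way:
1. the clamp is thrown open while the glued handset still lies in the jig (value of joint clamp_handle above 0.8 rad and distance of handset_glued_mid from where it was at the start of the episode below 0.02 m), for 0.2 s.
At the end, for the whole second after the job is handed in: All four handsets lie flat and still on the mat, keys up, emitter ends to the robot, the first in the left-hand lane, one in each other lane: centres within 12 mm of the lane centre both ways, straight within 0.12 rad; the clamp handle is beyond 0.8 rad (x of handset_first_mid in the frame of tray between -0.012 and 0.012 m and z of handset_first_mid in the frame of tray between 0.01 and 0.022 m and x of each of handset_first_nose, handset_a_nose, handset_b_nose, handset_glued_nose in the frame of tray below -0.05 m and angle between the x axis of each of handset_first_mid, handset_a_mid, handset_b_mid, handset_glued_mid and the x axis of tray, either way round below 0.12 rad and angle between each of handset_first_mid, handset_a_mid, handset_b_mid, handset_glued_mid's own z axis and vertical below 0.1 rad and linear speed of each of handset_first, handset_a, handset_b, handset_glued below 0.02 m/s and x of handset_a_mid in the frame of tray between -0.012 and 0.012 m and z of handset_a_mid in the frame of tray between 0.01 and 0.022 m and x of handset_b_mid in the frame of tray between -0.012 and 0.012 m and z of handset_b_mid in the frame of tray between 0.01 and 0.022 m and x of handset_glued_mid in the frame of tray between -0.012 and 0.012 m and z of handset_glued_mid in the frame of tray between 0.01 and 0.022 m and y of handset_first_mid in the frame of tray between 0.102 and 0.126 m and (y of handset_a_mid in the frame of tray between 0.026 and 0.05 m or y of handset_b_mid in the frame of tray between 0.026 and 0.05 m or y of handset_glued_mid in the frame of tray between 0.026 and 0.05 m) and (y of handset_a_mid in the frame of tray between -0.05 and -0.026 m or y of handset_b_mid in the frame of tray between -0.05 and -0.026 m or y of handset_glued_mid in the frame of tray between -0.05 and -0.026 m) and (y of handset_a_mid in the frame of tray between -0.126 and -0.102 m or y of handset_b_mid in the frame of tray between -0.126 and -0.102 m or y of handset_glued_mid in the frame of tray between -0.126 and -0.102 m) and value of joint clamp_handle above 0.8 rad); the robot touches nothing.
It fails at once if a handset is dropped or slammed down (faster than 0.5 m/s within about 2 cm of the surface) ((height (world z) of handset_a_mid below 0.04 m and linear speed of handset_a above 0.5 m/s) or (height (world z) of handset_b_mid below 0.04 m and linear speed of handset_b above 0.5 m/s) or (height (world z) of handset_glued_mid below 0.04 m and linear speed of handset_glued above 0.5 m/s)).
It fails at once if the first handset is shifted by more than 12 mm (distance of handset_first_mid from where it was at the start of the episode above 0.012 m).
It fails at once if another thing on the counter is shifted by more than 30 mm (distance of any of board_stand, magnet, bakelite_knob, heat_sink, glue_bottle, screwdriver from where it was at the start of the episode above 0.03 m).
It also fails if it takes over 72 s, if anything falls off the work surface, if the arm or the gripper's body presses on something with over 40 N, if the wrist force passes 120 N, or if a joint passes its speed limit or range.

## Working session

There is one attempt and no reset: what is moved stays moved. The work goes in short steps, Python scripts to look and compute and a tool call to move; the robot and the scene stay as the last step left them, time stands still between calls to the robot, and variables do not carry over. Pictures are saved under pics/ and viewed, at most 10 in all, crops included, and the job is handed in when it is done.

Besides the shell and the picture viewer there is one more tool, called after "Emit:" in YAML: its name, and indented under it one key for each argument. arm_command: Moves the arm, as the interface text tells. Its arguments: {"type":"object","properties":{"series":{"type":"array"},"claw":{"type":"number"},"squeeze":{"type":"number"}},"required":["series"]}

```bash
mkdir -p pics
python3 - <<'E'
from workcell import robot
import cv2,numpy as np
for n in("scene","side","wrist"):
    cv2.imwrite(f"pics/{n}0.png",robot.capture(n)[:,:,::-1]); i=robot.camera_info(n); print(n,np.round(i["mtx"],1).tolist(),np.round(i["R"],3).tolist(),np.round(i["t"],3).tolist())
s=robot.get_state();print(s)
E
```

```text
scene [[510.8, 0.0, 311.7], [0.0, 510.8, 230.7], [0.0, 0.0, 1.0]] [[-0.039, 0.999, 0.017], [0.676, 0.039, -0.736], [-0.736, -0.017, -0.677]] [0.045, -0.251, 1.688]
side [[608.8, 0.0, 316.1], [0.0, 608.8, 233.9], [0.0, 0.0, 1.0]] [[-0.837, 0.547, -0.023], [0.34, 0.485, -0.806], [-0.43, -0.682, -0.592]] [0.438, -0.082, 1.964]
wrist [[371.6, 0.0, 316.3], [0.0, 371.6, 236.4], [0.0, 0.0, 1.0]] [[0.254, -0.967, -0.002], [-0.929, -0.245, 0.278], [-0.269, -0.069, -0.961]] [-0.549, -0.033, 0.392]
{'t': 0.15, 'joint_positions': array([-1.39761155e+00,  3.51072646e-01,  1.65223619e+00,  9.03816065e-06,
        1.13908812e+00, -8.45837506e-02]), 'joint_vel': array([-0.00145006, -0.00227747, -0.00259679, -0.00017997,  0.00053931,
       -0.0006842 ]), 'joint_efforts': array([ 2.71777999e-04, -4.97466445e+01, -2.85344964e+01,  6.99095358e-02,
        2.46235484e-02, -8.68804045e-05]), 'position': array([ 0.14021259, -0.53164672,  0.30236243]), 'orientation': array([-4.01934861e-04,  9.91706077e-01,  1.28525855e-01, -1.37098442e-05]), 'force': array([ 0.6364353 ,  0.66553959, -0.38887339]), 'torque': array([ 0.01757558,  0.00449987, -0.0167418 ]), 'grip_force': 0.0, 'grip_width': 0.09271325523623726}
```

View pics/scene0.png

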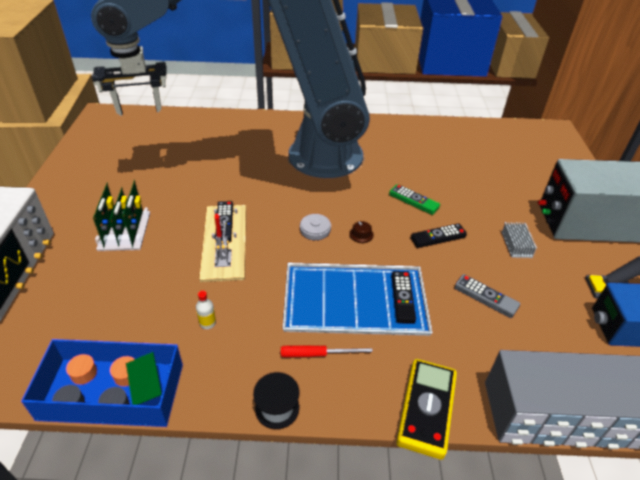

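View pics/side0.png

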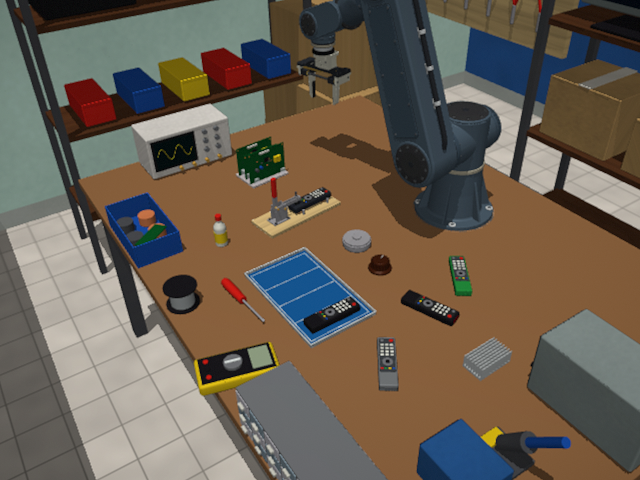

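The scene shows the jig at (223,242) with the red handle, the tray at (357,298) and the first remote at (403,297). The black remote is at (438,235), the grey one at (487,295), and the green look-alike at (414,199). I'll enlarge next.

```bash
cat > h.py <<'E'
from workcell import robot
import cv2,numpy as np
def ray(n,uv,i=None):
    i=i or robot.camera_info(n);K=i["mtx"];R=np.array(i["R"]);t=np.array(i["t"])
    x=(uv[0]-K[0][2])/K[0][0];y=(uv[1]-K[1][2])/K[1][1]
    if n=="wrist":
        r=np.hypot(x,y)+1e-12;d=np.array([x/r*np.sin(r),y/r*np.sin(r),np.cos(r)])
    else:d=np.array([x,y,1.])
    return -R.T@t,R.T@d
def at(n,uv,z,i=None):
    o,d=ray(n,uv,i);return o+d*(z-o[2])/d[2]
def proj(n,X,i=None):
    i=i or robot.camera_info(n);K=np.array(i["mtx"]);c=np.array(i["R"])@X+i["t"]
    if n=="wrist":
        r=np.hypot(c[0],c[1]);th=np.arctan2(r,c[2]);p=c[:2]/r*th
    else:p=c[:2]/c[2]
    return p*K[0,0]+K[:2,2]
def crop(im,x0,y0,w,h,s,step=10):
    c=cv2.resize(im[y0:y0+h,x0:x0+w],None,fx=s,fy=s,interpolation=cv2.INTER_CUBIC)
    for v in range(x0,x0+w):
        if v%step==0:cv2.line(c,((v-x0)*s,0),((v-x0)*s,4),(0,255,255),1);cv2.putText(c,str(v),((v-x0)*s,14),0,.33,(0,255,255))
    for v in range(y0,y0+h):
        if v%step==0:cv2.line(c,(0,(v-y0)*s),(4,(v-y0)*s),(0,255,255),1);cv2.putText(c,str(v),(5,(v-y0)*s+4),0,.33,(0,255,255))
    return c
E
python3 - <<'E'
from h import *
a=cv2.imread("pics/scene0.png")
J=crop(a,195,195,60,90,5);B=crop(a,400,215,125,100,4);T=np.zeros((600,800,3),np.uint8)
T[:450,:300]=J;T[:400,300:800]=B
cv2.imwrite("pics/c1.png",T)
b=cv2.imread("pics/side0.png")
T=np.zeros((560,800,3),np.uint8);T[:280,:400]=crop(b,245,170,100,70,4);T[:280,400:800]=crop(b,370,280,100,70,4);T[280:560,:400]=crop(b,340,330,100,70,4)
cv2.imwrite("pics/c2.png",T)
E
```

```text
(no output)
```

View pics/c1.png

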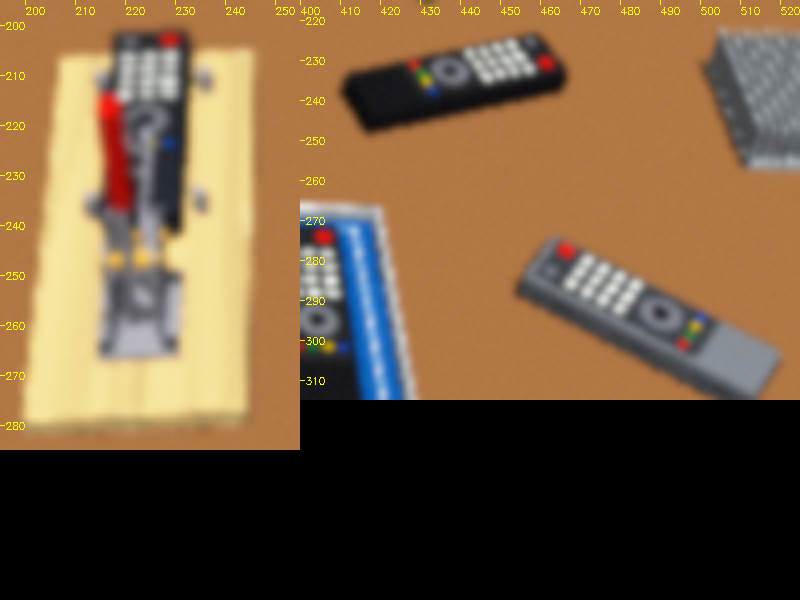

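Run:
```python
from h import *
f=lambda p,z:at("scene",p,z)[:2]
def rect(ps,z):
    w=np.array([f(p,z) for p in ps]);print(np.round(w,3).tolist(),"mid",np.round(w.mean(0),4))
    return w
def ang(w): # nose far, nose near, tail far, tail near
    d=w[:2].mean(0)-w[2:].mean(0);print("yaw",np.degrees(np.arctan2(d[1],d[0])),np.linalg.norm(d))
ang(rect([(458.7,224.2),(466,232),(412,233.7),(416,242.5)],.022))
ang(rect([(463.7,274.5),(454.5,284.5),(520,302.5),(512.5,312)],.022))
ang(rect([(207,206),(245.5,205),(200.5,280),(245,279)],.012))
print("glued nose top edge",f((218,201.5),.04),f((232,202),.04))
print("handle top",[np.round(at("scene",(217,214),z),3) for z in(.16,.167)])
a=cv2.imread("pics/scene0.png")
hsv=cv2.cvtColor(a,cv2.COLOR_BGR2HSV);m=((hsv[:,:,0]>95)&(hsv[:,:,0]<120)&(hsv[:,:,1]>150)).astype(np.uint8);m[:255]=0;m[340:]=0;m[:,:270]=0;m[:,440:]=0
ys,xs=np.nonzero(m);w=np.array([f((x,y),.005) for x,y in zip(xs,ys)],np.float32)
print("tray blue",cv2.minAreaRect(w))
# other objs
for n,p,z in[("magnet",(316,224),.032),("knob",(361,229),.034),("glue base",(207,328),0.),("heatsink",(519,235),.036),("stand",(122,238),0)]:print(n,np.round(f(p,z),3))
```

```text
[[0.347, 0.374], [0.378, 0.389], [0.393, 0.241], [0.427, 0.248]] mid [0.3864 0.3128]
yaw 109.14540504446296 0.14534145225727244
[[0.536, 0.354], [0.571, 0.325], [0.619, 0.472], [0.649, 0.447]] mid [0.5939 0.3995]
yaw -124.06480568826603 0.14429872147575973
[[0.298, -0.335], [0.287, -0.225], [0.581, -0.297], [0.572, -0.188]] mid [ 0.4345 -0.2614]
yaw -172.48763839134006 0.2856565829685363
glued nose top edge [ 0.31004652 -0.29803633] [ 0.30991613 -0.25850525]
handle top [array([ 0.501, -0.254,  0.16 ]), array([ 0.509, -0.252,  0.167])]Traceback (most recent call last):
  File "<stdin>", line 15, in <module>
  File "<stdin>", line 2, in <lambda>
  File "h.py", line 11, in at
    o,d=ray(n,uv,i);return o+d*(z-o[2])/d[2]
        ~~~^^^^^^^^
  File "h.py", line 4, in ray
    i=i or robot.camera_info(n);K=i["mtx"];R=np.array(i["R"]);t=np.array(i["t"])
           ~~~~~~~~~~~~~~~~~^^^
ValueError: time passes only in moves, steps and waits
```

View pics/c2.png

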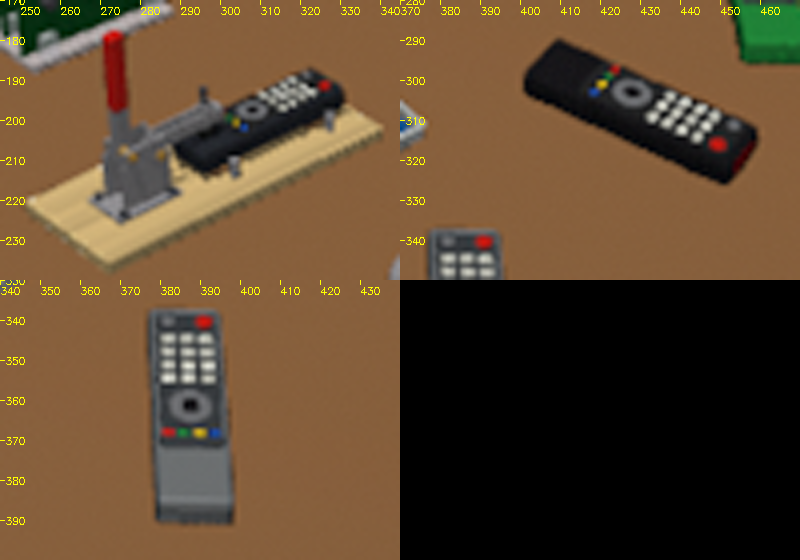

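```bash
sed -i 's/^def ray/C={}\ndef info(n):\n    if n not in C:C[n]=robot.camera_info(n)\n    return C[n]\ndef ray/; s/i or robot.camera_info(n)/i or info(n)/' h.py
cat > m.py <<'E'
from h import *
f=lambda p,z:at("scene",p,z)[:2]
a=cv2.imread("pics/scene0.png")
hsv=cv2.cvtColor(a,cv2.COLOR_BGR2HSV);m=((hsv[:,:,0]>95)&(hsv[:,:,0]<120)&(hsv[:,:,1]>150)).astype(np.uint8);m[:255]=0;m[340:]=0;m[:,:270]=0;m[:,440:]=0
ys,xs=np.nonzero(m);w=np.array([f((x,y),.005) for x,y in zip(xs,ys)],np.float32)
print("tray blue",cv2.minAreaRect(w))
print("rim outer",[np.round(f(p,.012),3) for p in[(287.5,264.5),(423,264.5),(284,331),(430,331.5)]])
for n,p,z in[("magnet",(316,224),.032),("knob",(361,229),.034),("glue base",(207,328),0.),("heatsink",(519,235),.036),("stand",(122,238),0)]:print(n,np.round(f(p,z),3))
b=lambda p,z:np.round(at("side",p,z)[:2],4)
# triangulate handle top
o1,d1=ray("scene",(217,214));o2,d2=ray("side",(273.2,179))
s=np.linalg.lstsq(np.c_[d1,-d2],o2-o1,rcond=None)[0];print("htop",o1+d1*s[0],o2+d2*s[1])
print("side black nose/tail mid",[b((x,y),.022) for x,y in[(458.5,311.5),(451.5,321.5),(410,290),(401,300)]])
print("side grey",[b(p,.022) for p in[(377.5,337.5),(394.5,337.5),(380,385),(398,385)]])
print("jig",[b(p,.012) for p in[(340.5,202),(272.5,235.5),(252,220.5)]])
print("glued",[b(p,.040) for p in[(322,187.5),(331,194)]])
E
python3 m.py; grep -n "" /dev/null
```

```text
tray blue ((0.6067715287208557, 0.08287274837493896), (0.18530777096748352, 0.325819194316864), 1.3883798122406006)
rim outer [array([ 0.517, -0.087]), array([0.497, 0.259]), array([ 0.723, -0.08 ]), array([0.707, 0.25 ])]
magnet [ 0.38  -0.019]
knob [0.395 0.102]
glue base [ 0.715 -0.257]
heatsink [0.397 0.523]
stand [ 0.431 -0.542]
htop [ 0.50629249 -0.2527478   0.16460174] [ 0.50662148 -0.25264367  0.16419277]
side black nose/tail mid [array([0.3357, 0.3768]), array([0.3753, 0.3932]), array([0.3834, 0.2439]), array([0.4281, 0.2606])]
side grey [array([0.561 , 0.3321]), array([0.527 , 0.3555]), array([0.6462, 0.4509]), array([0.6129, 0.4736])]
jig [array([ 0.2811, -0.2236]), array([ 0.5558, -0.1913]), array([ 0.5691, -0.2975])]
glued [array([ 0.3055, -0.2952]), array([ 0.3037, -0.2452])]
```

Emit:
arm_command:
  series:
    - [[4, -2, 0], 2]
    - [[8.5, -4.2, 0], 7]
    - [[13, -6.5, 0], 7.3]
    - [[17.5, -8.7, 0], 7.3]
    - [[22, -11, 0], 7.3]
    - [[26.5, -13.2, 0], 7.3]
    - [[31, -15.4, 2], 7.3]
    - [[35, -17.4, 4], 7.3]
    - [[36.9, -18.3, 7], 7.3]
    - [[36.9, -18.3, 8.2], 7.3]
  claw: 1

```text
t: 1.15
position: [0.4513, -0.2582, 0.2181]
orientation: [-0.001, 0.998, 0.067, -0.001]
force: [0.3, -0.9, -0.1]
grip_width: 0.0175
grip_force: 0.0
```

Run:
```python
from h import *
s=robot.get_state();i=robot.camera_info("wrist");a=robot.capture("wrist")[:,:,::-1]
np.savez("w1.npz",**{k:np.array(i[k]) for k in("mtx","R","t")})
cv2.imwrite("pics/w1.png",a)
print(s["t"],s["position"],s["orientation"],s["grip_width"],-np.array(i["R"]).T@i["t"])
```

```text
1.15 [ 0.45134639 -0.25824822  0.21813224] [-0.00114636  0.99776546  0.06679348 -0.00118196] 0.017452082844955686 [ 0.52801976 -0.24812694  0.30072707]
```

View pics/w1.png

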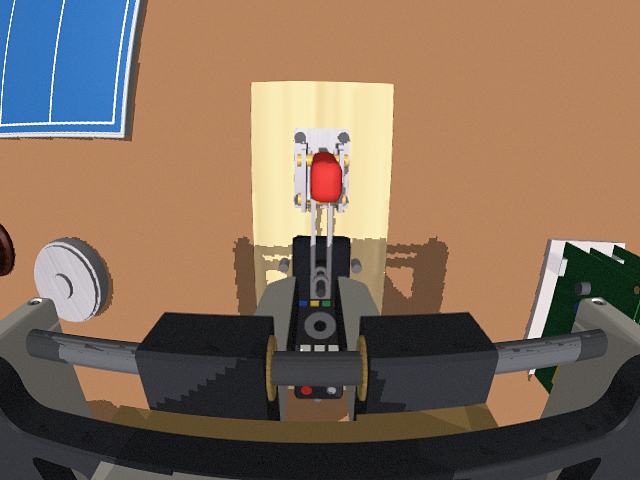

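The wrist view shows the handle top at (326,178), the glued remote's tail edge from (293,237) to (350,236), and the board's far corners at (251,82) and (394,85).

Run:
```python
from h import *
z=np.load("w1.npz");i={k:z[k] for k in z.files}
p=lambda uv,h:np.round(at("wrist",uv,h,i)[:2],4)
print("htop",p((326,178),.167),"tail",p((293,237),.04),p((350,236.5),.04))
print("keys nose",p((306,390),.042),p((331,390),.042),"dial",p((320,324),.042),"nose end",p((318,399),.04))
print("board",p((251,82),.012),p((394,85),.012), "base holes",p((300,138),.016),p((343,138),.016))
print("tray lines: ",p((4,115),.005),p((50,122),.005),p((115,124),.005),"rim corner",p((124,137),.012))
```

```text
htop [ 0.5115 -0.2534] tail [ 0.4497 -0.2405] [ 0.4557 -0.2819]
keys nose [ 0.3118 -0.2671] [ 0.3147 -0.2889] dial [ 0.3816 -0.2699] nose end [ 0.3008 -0.2793]
board [ 0.5603 -0.1922] [ 0.573  -0.3017] base holes [ 0.5209 -0.2357] [ 0.5253 -0.268 ]
tray lines:  [0.5284 0.0771] [0.5204 0.0061] [ 0.5197 -0.0719] rim corner [ 0.5092 -0.0863]
```

Emit:
arm_command:
  series:
    - [[2.5, 0.2, 0], 0]
    - [[4.3, 0.2, 0], 0]
    - [[5.5, 0.2, 0], 0]
    - [[6.8, 0.2, 0], 0]
    - [[7.8, 0.2, 0.4], 0]
    - [[8.9, 0.2, 0.8], 0]
    - [[9.8, 0.2, 1.4], 0]
    - [[10.7, 0.2, 2.1], 0]
    - [[11.5, 0.2, 2.9], 0]
    - [[11.5, 0.2, 2.9], 0]

```text
t: 2.2
position: [0.5643, -0.2488, 0.1917]
orientation: [0.0, 0.998, 0.065, -0.0]
force: [-0.9, -0.5, 0.9]
grip_width: 0.0003
grip_force: 0.4
```

Run:
```python
from h import *
a=robot.capture("side")[:,:,::-1];s=robot.get_state();print(s["position"],s["force"],s["t"])
cv2.imwrite("pics/s1.png",crop(a,220,120,160,120,4))
```

```text
[ 0.56429137 -0.24861942  0.19207942] [0.31116051 0.47942437 0.72054464] 2.25
```

View pics/s1.png

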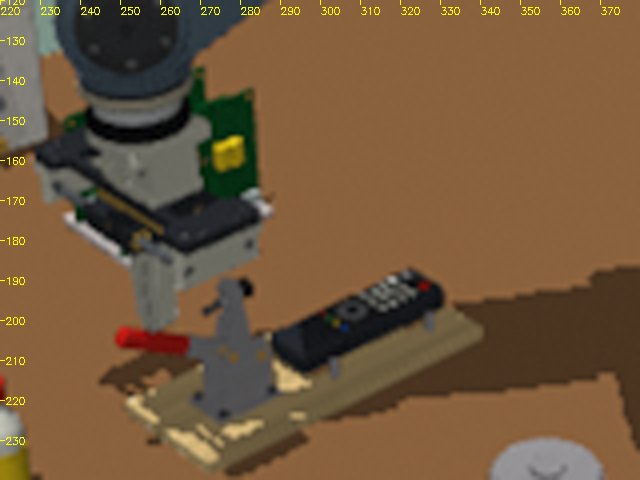

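The clamp is open, with its arm upright and the remote still in place. Next I'll grasp the glued remote.

Emit:
arm_command:
  series:
    - [[0, 0, -3.5], 0.7]
    - [[-2, 0, -5], 0.7]
    - [[-6.5, -0.1, -5], 0.7]
    - [[-11, -0.2, -5], 0.7]
    - [[-15.5, -0.3, -5], 0.7]
    - [[-18.9, -0.3, -3], 0.7]
    - [[-18.9, -0.3, 1], 0.7]
    - [[-18.9, -0.3, 5], 0.7]
    - [[-18.9, -0.3, 7.5], 0.7]
    - [[-18.9, -0.3, 9.2], 0.7]
  claw: 0

```text
t: 3.25
position: [0.3762, -0.2696, 0.0988]
orientation: [-0.0, 0.998, 0.059, -0.0]
force: [-0.1, -1.0, 0.7]
grip_width: 0.0759
grip_force: 0.0
```

Emit:
arm_command:
  series:
    - [[0, 0, 0], 0]
    - [[0, 0, 0], 0]
    - [[0, 0, 0], 0]
    - [[0, 0, 0], 0]
    - [[0, 0, 0], 0]
    - [[0, 0, 0], 0]
    - [[0, 0, 0], 0]
    - [[0, 0, 0], 0]
  claw: 1
  squeeze: 20

```text
t: 4.05
position: [0.3772, -0.2696, 0.1004]
orientation: [0.0, 0.998, 0.059, 0.0]
force: [-1.4, -0.1, 7.5]
grip_width: 0.0438
grip_force: 20.0
```

The grip is too low for the mat because the tips are below the remote's underside. I'll regrip 7 mm higher, then lift.

Emit:
arm_command:
  series:
    - [[0, 0, 0], 0]
    - [[0, 0, 0], 0]
    - [[0, 0, -0.7], 0]
    - [[0, 0, -0.7], 0]
  claw: 0.38

```text
t: 4.45
position: [0.3771, -0.2696, 0.1075]
orientation: [0.0, 0.998, 0.059, 0.0]
force: [-0.6, -0.4, 0.5]
grip_width: 0.0579
grip_force: 0.0
```

Emit:
arm_command:
  series:
    - [[0, 0, 0], 0]
    - [[0, 0, 0], 0]
    - [[0, 0, 0], 0]
    - [[0, 0, 0], 0]
    - [[0, 0, -1.5], 0]
    - [[0, 0, -4], 0]
    - [[0, 0, -8], 0]
    - [[0, 0, -8], 0]
  claw: 1
  squeeze: 25

```text
t: 5.25
position: [0.3781, -0.2704, 0.1903]
orientation: [0.002, 0.998, 0.059, 0.002]
force: [0.8, -0.7, -2.8]
grip_width: 0.0439
grip_force: 25.0
```

```bash
cat > snap.py <<'E'
import sys
from h import *
n,o=sys.argv[1:3]
s=robot.get_state();i=robot.camera_info(n);a=robot.capture(n)[:,:,::-1]
np.savez(o+".npz",**{k:np.array(i[k]) for k in("mtx","R","t")},p=s["position"],q=s["orientation"])
cv2.imwrite(f"pics/{o}.png",a);print(s["t"],s["position"],s["orientation"],s["grip_width"])
E
python3 snap.py wrist w2
```

```text
5.25 [ 0.37813165 -0.27043619  0.19029197] [0.00219488 0.9982493  0.05906306 0.00225425] 0.04386152126367588
```

View pics/w2.png

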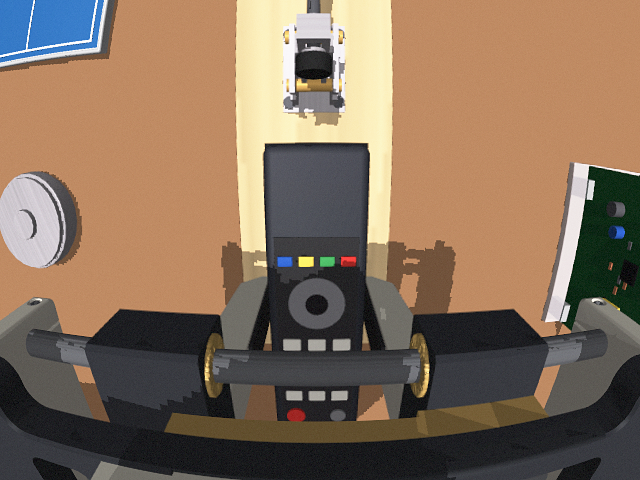

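The glued remote is held straight, with its tail edge at row 144, columns 264–368.

```bash
cat > hold.py <<'E'
import sys
from h import *
from scipy.spatial.transform import Rotation as Ro
def load(o):
    z=np.load(o+".npz");return {k:z[k] for k in("mtx","R","t")},z["p"],Ro.from_quat(z["q"],scalar_first=True)
def intool(o,uv,dz):  # pixel at height TCP z+dz -> tool frame
    i,p,r=load(o);return r.inv().apply(at("wrist",uv,p[2]+dz,i)-p)
def move(p,q,target,yawdeg): # to TCP target, tool x yaw
    r=Ro.from_quat(q,scalar_first=True);d=r.inv().apply(np.array(target)-p)*100
    x=r.apply([1,0,0]);y=np.degrees(np.arctan2(x[1],x[0]));print("move cm",np.round(d,2),"turn",round((-(yawdeg-y)+180)%360-180,1))
E
python3 - <<'E'
from hold import *
for uv in((264,145),(368,145)):print(intool("w2",uv,-.0675)*100)
i,p,r=load("w2")
print([np.round(at("wrist",uv,h,i),4).tolist() for uv,h in(((102,52),.012),((93,44),.005),((27,52),.005))])
s=robot.get_state()
move(s["position"],s["orientation"],(.6096,-.031,.25),1.4)
E
```

```text
[ 7.20143923 -2.12456934  6.77080198]
[7.19785419 2.07499675 6.79030826]
[[0.5089, -0.0882, 0.012], [0.5178, -0.0732, 0.005], [0.5182, 0.005, 0.005]]
move cm [ 25.88 -20.97  -6.17] turn 5.4
```

Emit:
arm_command:
  series:
    - [[0, -4, -2.5], 0]
    - [[1, -8, -2.5], 0]
    - [[3.5, -12, -2.5], 1]
    - [[7.5, -14.5, -2.5], 3]
    - [[11.5, -17, -2.5], 5.4]
    - [[15.5, -19, -2.5], 5.4]
    - [[19.5, -20.9, -2.5], 5.4]
    - [[23.5, -20.9, -1], 5.4]
    - [[26.1, -20.9, 2], 5.4]
    - [[26.1, -20.9, 5], 5.4]

```text
t: 6.3
position: [0.6134, -0.0304, 0.134]
orientation: [-0.0, 1.0, 0.012, 0.0]
force: [-0.6, -0.3, -2.9]
grip_width: 0.0434
grip_force: 25.0
```

```bash
python3 snap.py wrist w3
python3 - <<'E'
from hold import *
i,p,r=load("w3")
# predicted lane corners of target lane and neighbours
c=np.array([.6068,.083]);ps=np.radians(1.4);R2=np.array([[np.cos(ps),-np.sin(ps)],[np.sin(ps),np.cos(ps)]])
im=cv2.imread("pics/w3.png")
for x in(.09,-.09):
  for y in(-.152,-.076,0,.076,.152):
    u=proj("wrist",np.r_[c+R2@[x,y],.005],i);cv2.circle(im,tuple(int(round(v)) for v in u),3,(0,0,255),1);print(x,y,np.round(u))
cv2.imwrite("pics/w3b.png",im)
E
```

```text
6.3 [ 0.61338441 -0.0303884   0.13399156] [-1.59699497e-05  9.99922340e-01  1.24572714e-02  3.60991531e-04] 0.04342652359036774
0.09 -0.152 [385. 117.]
0.09 -0.076 [250. 117.]
0.09 0 [131. 126.]
0.09 0.076 [ 41. 138.]
0.09 0.152 [-21. 150.]
-0.09 -0.152 [370. 383.]
-0.09 -0.076 [264. 383.]
-0.09 0 [166. 376.]
-0.09 0.076 [ 85. 365.]
-0.09 0.152 [ 23. 353.]
```

View pics/w3b.png

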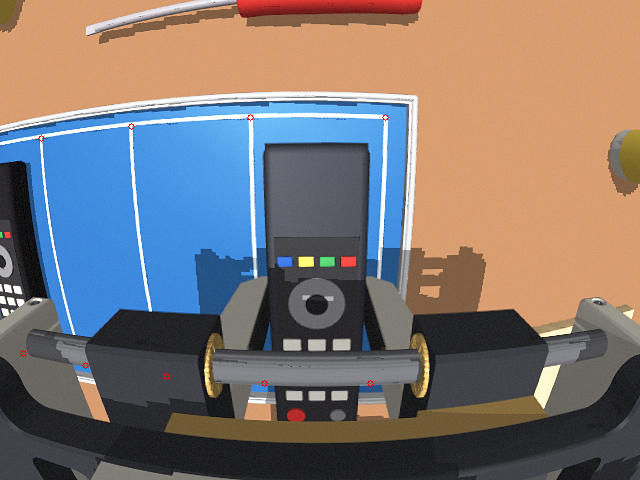

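Predicted lane corners land exactly on the white lines, so I'll lower the remote and release it.

Emit:
arm_command:
  series:
    - [[0, 0, 1.5], 0]
    - [[0, 0, 2.7], 0]
    - [[0, 0, 3.5], 0]
    - [[0, 0, 3.9], 0]
    - [[0, 0, 3.9], 0]
    - [[0, 0, 3.9], 0]

```text
t: 6.95
position: [0.6117, -0.0312, 0.0984]
orientation: [0.0, 1.0, 0.012, 0.001]
force: [0.6, 0.7, -0.6]
grip_width: 0.0437
grip_force: 25.0
```

Emit:
arm_command:
  series:
    - [[0, 0, 0], 0]
    - [[0, 0, 0], 0]
    - [[0, 0, 0], 0]
    - [[0, 0, -2], 0]
    - [[0, 0, -5], 0]
    - [[0, 0, -9], 0]
  claw: 0.36

```text
t: 7.55
position: [0.6107, -0.031, 0.1876]
orientation: [-0.0, 1.0, 0.012, -0.001]
force: [-0.1, 0.1, 0.5]
grip_width: 0.0595
grip_force: 0.0
```

Run:
```python
from hold import *
s=robot.get_state();print(s["position"])
move(s["position"],s["orientation"],(.590,.401,.185),-125+180)
move(s["position"],s["orientation"],(.590,.401,.185),-125)
```

```text
[ 0.61073617 -0.03101343  0.18761845]
move cm [ -1.04 -43.24   0.28] turn -53.6
move cm [ -1.04 -43.24   0.28] turn 126.4
```

Emit:
arm_command:
  series:
    - [[-1, -5, 0], -8]
    - [[-1, -10, 0], -16]
    - [[-1, -15, 0], -24]
    - [[-1, -20, 0], -32]
    - [[-1, -25, 0], -40]
    - [[-1, -30, 0], -48]
    - [[-1, -35, 0], -53.6]
    - [[-1, -40, 0.2], -53.6]
    - [[-1, -43.2, 0.2], -53.6]
    - [[-1, -43.2, 0.2], -53.6]
  claw: 0

```text
t: 8.55
position: [0.5899, 0.4046, 0.1855]
orientation: [-0.0, 0.886, 0.463, 0.0]
force: [0.7, -0.8, -0.4]
grip_width: 0.093
grip_force: 0.0
```

```bash
python3 snap.py wrist w4
```

```text
8.55 [0.58992428 0.40460251 0.18550285] [-2.91448210e-04  8.86200622e-01  4.63301426e-01  4.01734025e-04] 0.0929824996843627
```

View pics/w4.png

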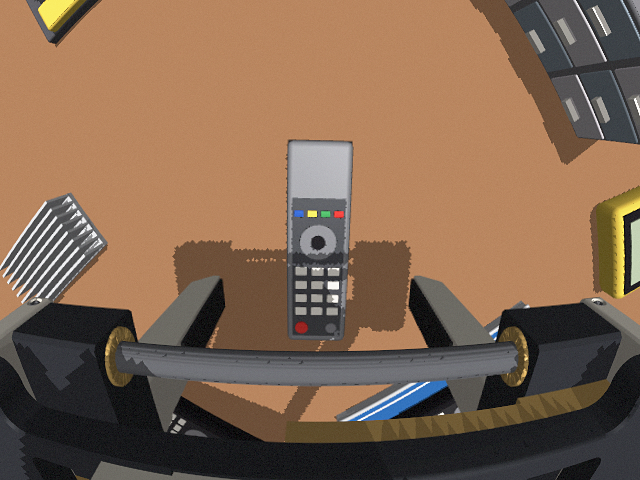

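The grey remote's tail corners are at (288,141) and (352,141.5), its nose corners at (290,338) and (343,338), and it's nearly aligned.

Run:
```python
from hold import *
i,p,r=load("w4")
w=np.array([at("wrist",uv,.022,i) for uv in((288,141),(352,141.5),(290,338),(343,338))])
t,n=w[:2].mean(0),w[2:].mean(0);d=t-n;c=(t+n)/2;y=np.degrees(np.arctan2(d[1],d[0]));print(c,np.linalg.norm(d),y)
s=robot.get_state();move(s["position"],s["orientation"],(*c[:2],.0892),y)
```

```text
[0.58955128 0.402485   0.022     ] 0.14659456669348114 54.26825551593781
move cm [-0.04 -0.08  9.62] turn 0.9
```

Emit:
arm_command:
  series:
    - [[0, -0.1, 4], 0.9]
    - [[0, -0.1, 7], 0.9]
    - [[0, -0.1, 8.6], 0.9]
    - [[0, -0.1, 9.6], 0.9]
    - [[0, -0.1, 9.6], 0.9]

```text
t: 9.1
position: [0.5904, 0.4005, 0.0893]
orientation: [0.0, 0.891, 0.454, -0.0]
force: [-0.3, 0.8, -0.3]
grip_width: 0.093
grip_force: 0.0
```

Emit:
arm_command:
  series:
    - [[0, 0, 0], 0]
    - [[0, 0, 0], 0]
    - [[0, 0, 0], 0]
    - [[0, 0, 0], 0]
    - [[0, 0, 0], 0]
    - [[0, 0, 0], 0]
    - [[0, 0, -3], 0]
    - [[0, 0, -7], 0]
    - [[0, 0, -10], 0]
    - [[0, 0, -10], 0]
  claw: 1
  squeeze: 25

```text
t: 10.1
position: [0.5917, 0.402, 0.1949]
orientation: [-0.0, 0.891, 0.455, 0.004]
force: [-0.2, -0.6, 0.6]
grip_width: 0.0177
grip_force: 0.0
```

```bash
python3 snap.py wrist w5
python3 - <<'E'
from hold import *
a=cv2.imread("pics/w5.png")
# tail edge: bright grey-to-background step along columns
for c in(285,300,316,330,345):
    col=a[60:260,c].astype(float);sat=col.max(1)-col.min(1);k=60+np.argmax(sat<40);print(c,k,np.round(intool("w5",(c,k),-.0672)*100,2))
s=robot.get_state();move(s["position"],s["orientation"],(.6059,.121,.19),1.4)
E
```

```text
10.1 [0.5917054  0.40203017 0.19488695] [-2.36537962e-04  8.90700546e-01  4.54574504e-01  3.80810104e-03] 0.017747431275313707
285 141 [ 7.36 -1.27  6.77]
300 140 [ 7.4  -0.67  6.77]
316 140 [ 7.39 -0.03  6.77]
330 140 [7.39 0.53 6.77]
345 146 [7.16 1.14 6.77]
move cm [-21.84  17.67   0.15] turn 52.7
```

The lift came too soon and the fingers shut empty. I'll reopen them and check the remote.

Emit:
arm_command:
  series:
    - [[0, 0, 0.9], 0]
    - [[0, 0, 0.9], 0]
    - [[0, 0, 0.9], 0]
    - [[0, 0, 0.9], 0]
    - [[0, 0, 0.9], 0]
    - [[0, 0, 0.9], 0]
  claw: 0.1

```text
t: 10.75
position: [0.5903, 0.4011, 0.1807]
orientation: [0.0, 0.891, 0.455, 0.0]
force: [-0.2, 0.2, 0.2]
grip_width: 0.0573
grip_force: 0.0
```

```bash
python3 snap.py wrist w6
```

```text
10.75 [0.5903182  0.40112143 0.18069661] [4.46824784e-06 8.90720149e-01 4.54552106e-01 9.09563993e-06] 0.05732815318706343
```

View pics/w6.png

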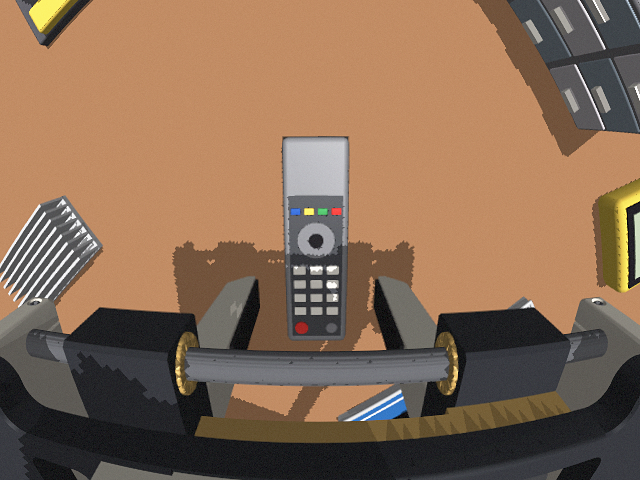

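The grey remote hasn't moved and is aligned, with its tail at (282–349,137). That was my tenth picture, so from here I'll use numbers only.

Emit:
arm_command:
  series:
    - [[0, 0, 1], 0]
    - [[0, 0, 4], 0]
    - [[0, 0, 7], 0]
    - [[0, 0, 8.5], 0]
    - [[0, 0, 9.1], 0]
    - [[0, 0, 9.1], 0]

```text
t: 11.4
position: [0.5903, 0.4011, 0.0894]
orientation: [0.0, 0.891, 0.455, -0.0]
force: [-0.3, -0.3, 1.0]
grip_width: 0.0835
grip_force: 0.0
```

Emit:
arm_command:
  series:
    - [[0, 0, 0], 0]
    - [[0, 0, 0], 0]
    - [[0, 0, 0], 0]
    - [[0, 0, 0], 0]
    - [[0, 0, 0], 0]
    - [[0, 0, 0], 0]
    - [[0, 0, 0], 0]
    - [[0, 0, 0], 0]
    - [[0, 0, 0], 0]
  claw: 1
  squeeze: 25

```text
t: 12.3
position: [0.5903, 0.4012, 0.0899]
orientation: [-0.0, 0.891, 0.455, 0.0]
force: [-0.9, 0.0, 2.4]
grip_width: 0.0438
grip_force: 25.0
```

Emit:
arm_command:
  series:
    - [[0, 0, -3], 0]
    - [[0, 0, -7], 0]
    - [[0, 0, -10], 0]
    - [[0, 0, -10], 0]
    - [[0, 0, -10], 0]

```text
t: 12.8
position: [0.5901, 0.4011, 0.1895]
orientation: [-0.0, 0.891, 0.455, 0.0]
force: [0.2, 0.1, -1.8]
grip_width: 0.0435
grip_force: 25.0
```

```bash
python3 snap.py wrist w7
python3 - <<'E'
from hold import *
a=cv2.imread("pics/w7.png")
for c in(275,290,305,316,330,345,360):
    col=a[60:260,c].astype(float);sat=col.max(1)-col.min(1);k=60+np.argmax(sat<40);print(c,k,np.round(intool("w7",(c,k),-.0672)*100,2))
s=robot.get_state();move(s["position"],s["orientation"],(.6059,.121,.19),1.4)
E
```

```text
12.8 [0.59014179 0.40105665 0.18948927] [-7.91794482e-06  8.90721051e-01  4.54550335e-01  3.84398225e-05] 0.0435442331736963
275 140 [ 7.41 -1.67  6.72]
290 139 [ 7.44 -1.07  6.72]
305 139 [ 7.43 -0.47  6.72]
316 139 [ 7.43 -0.03  6.72]
330 139 [7.43 0.53 6.72]
345 139 [7.44 1.13 6.72]
360 139 [7.45 1.73 6.72]
move cm [-21.71  17.73  -0.14] turn 52.7
```

Emit:
arm_command:
  series:
    - [[-3.1, 2.5, 0], 8]
    - [[-6.2, 5, 0], 16]
    - [[-9.3, 7.6, 0], 24]
    - [[-12.4, 10.1, 0], 32]
    - [[-15.5, 12.7, 0], 40]
    - [[-18.6, 15.2, 0], 48]
    - [[-21.7, 17.7, 0], 52.7]
    - [[-21.7, 17.7, 2.5], 52.7]
    - [[-21.7, 17.7, 5], 52.7]
    - [[-21.7, 17.7, 5.5], 52.7]

```text
t: 13.85
position: [0.6043, 0.1209, 0.1306]
orientation: [0.0, 1.0, 0.012, -0.003]
force: [0.1, 0.3, -1.3]
grip_width: 0.0434
grip_force: 25.0
```

Emit:
arm_command:
  series:
    - [[0, 0, 0], 0]
    - [[0, 0, 0], 0]

```text
t: 14.05
position: [0.6065, 0.1218, 0.1352]
orientation: [-0.0, 1.0, 0.012, 0.0]
force: [-0.7, 1.0, -0.4]
grip_width: 0.0437
grip_force: 25.0
```

Run:
```python
from hold import *
s=robot.get_state();print(s["position"]);move(s["position"],s["orientation"],(.6066,.121,.0949),1.4)
```

```text
[0.60647592 0.12184341 0.13516027]
move cm [0.01 0.08 4.03] turn -0.0
```

Emit:
arm_command:
  series:
    - [[0, 0.1, 1.5], 0]
    - [[0, 0.1, 2.8], 0]
    - [[0, 0.1, 3.6], 0]
    - [[0, 0.1, 4], 0]
    - [[0, 0.1, 4.1], 0]
    - [[0, 0.1, 4.1], 0]
    - [[0, 0.1, 4.1], 0]

```text
t: 14.75
position: [0.6061, 0.1206, 0.0944]
orientation: [0.0, 1.0, 0.012, -0.0]
force: [-5.4, -0.7, 11.2]
grip_width: 0.0436
grip_force: 25.0
```

Emit:
arm_command:
  series:
    - [[0, 0, 0], 0]
    - [[0, 0, 0], 0]
    - [[0, 0, 0], 0]
    - [[0, 0, -2], 0]
    - [[0, 0, -5], 0]
    - [[0, 0, -9], 0]
    - [[0, 0, -9.5], 0]
    - [[0, 0, -9.5], 0]
  claw: 0.36

```text
t: 15.55
position: [0.6067, 0.1206, 0.1897]
orientation: [-0.0, 1.0, 0.012, 0.001]
force: [0.5, 0.6, -0.4]
grip_width: 0.0594
grip_force: 0.0
```

Run:
```python
from hold import *
s=robot.get_state();print(s["position"],s["joint_positions"]);move(s["position"],s["orientation"],(.384,.315,.185),110)
```

```text
[0.60671351 0.12059564 0.18973655] [1.20956869e-01 6.00533149e-01 1.56070918e+00 4.46967968e-05
 9.78028786e-01 1.66783109e+00]
move cm [-21.8  -19.97   0.43] turn -108.6
```

Emit:
arm_command:
  series:
    - [[-3, -2.7, 0], -8.5]
    - [[-6, -5.5, 0], -17]
    - [[-9, -8.2, 0], -25.5]
    - [[-12, -11, 0], -34]
    - [[-15, -13.7, 0], -42.5]
    - [[-18, -16.5, 0], -51]
    - [[-21, -19.2, 0], -59.5]
    - [[-21.8, -20, 0], -68]
    - [[-21.8, -20, 0], -76.5]
    - [[-21.8, -20, 0], -85]
  claw: 0.2

```text
t: 16.55
position: [0.3826, 0.3154, 0.1873]
orientation: [-0.0, 0.727, 0.687, -0.001]
force: [0.1, -0.1, 0.2]
grip_width: 0.0745
grip_force: 0.0
```

Emit:
arm_command:
  series:
    - [[0, 0, 0], -8.5]
    - [[0, 0, 0], -17]
    - [[0, 0, 0], -23.6]
    - [[0, 0, 0], -23.6]
    - [[0, 0, 0], -23.6]

```text
t: 17.05
position: [0.3833, 0.3151, 0.1879]
orientation: [-0.0, 0.575, 0.818, -0.001]
force: [-0.7, 0.2, -0.1]
grip_width: 0.0745
grip_force: 0.0
```

```bash
python3 snap.py wrist w8
python3 - <<'E'
from hold import *
i,p,r=load("w8");a=cv2.imread("pics/w8.png")
# black remote: map top-plane (z=.022) to tool-frame metric image around TCP and segment dark
x=r.apply([1,0,0]);y=r.apply([0,1,0]);N=400  # 0.5mm px
H=np.zeros((N,N,2),np.float32)
for u in range(N):
    for v in range(N):
        X=np.array([p[0],p[1],.022])+x*(u-200)*.0006+y*(v-200)*.0006;H[v,u]=proj("wrist",X,i)
w=cv2.remap(a,H,None,cv2.INTER_LINEAR);g=w.max(2)
for v in range(90,320,10):print(v,''.join('#' if q<60 else '+' if q<110 else '.' for q in g[v,::5]))
print("green",[np.round(at("scene",q,.022)[:2],3) for q in((390,190),(395,186),(433,212),(439,205))])
E
```

```text
17.05 [0.38327204 0.31506503 0.18785084] [-2.84837703e-04  5.75219144e-01  8.17998991e-01 -7.10444336e-04] 0.07454187014948746
90 ++++++++++#......##########+....................................................
100 ++++++++++#..........##########.................................................
110 +++++++++##.....................................................................
120 +++++++++##.....................................................................
130 ++++++++++#.....................................................................
140 ++++++++++#.....................................................................
150 +++++++++##.....................................................................
160 +++++++++##......+####################################+#+########+..............
170 +++++++++##......##############..++++++++++##..#...+..+...+++.+++#..............
180 +++++++++##......###############++++......+##..#...+..+...++...++#..............
190 +++++++++##......##############..++..+##...##..#...+..+...+++++++#..............
200 +++++++++##......##############..##
[... 379 characters left out ...]
......
250 .......+++#.....................................................................
260 .......+++#.....................................................................
270 .......+++#.....................................................................
280 .......+++#.....................................................................
290 ......++++#.....................................................................
300 .......+++#.........+#########+.................................................
310 .......+++#.....##########+.....................................................
green [array([0.205, 0.195]), array([0.184, 0.212]), array([0.299, 0.31 ]), array([0.267, 0.332])]
```

Emit:
arm_command:
  series:
    - [[0.3, -0.2, 4], 0]
    - [[0.3, -0.2, 7.5], 0]
    - [[0.3, -0.2, 9.2], 0]
    - [[0.3, -0.2, 9.8], 0]
    - [[0.3, -0.2, 9.8], 0]

```text
t: 17.6
position: [0.3805, 0.3173, 0.0903]
orientation: [-0.0, 0.574, 0.819, -0.001]
force: [-0.1, -0.6, -0.4]
grip_width: 0.0743
grip_force: 0.0
```

Emit:
arm_command:
  series:
    - [[0, 0, 0], 0]
    - [[0, 0, 0], 0]
    - [[0, 0, 0], 0]
    - [[0, 0, 0], 0]
    - [[0, 0, 0], 0]
    - [[0, 0, 0], 0]
    - [[0, 0, 0], 0]
    - [[0, 0, 0], 0]
  claw: 1
  squeeze: 25

```text
t: 18.4
position: [0.3808, 0.3175, 0.0912]
orientation: [0.0, 0.574, 0.819, 0.0]
force: [-0.4, -0.9, 7.1]
grip_width: 0.044
grip_force: 25.0
```

Emit:
arm_command:
  series:
    - [[0, 0, -3], 0]
    - [[0, 0, -7], 0]
    - [[0, 0, -10], 0]
    - [[0, 0, -10], 0]
    - [[0, 0, -10], 0]

```text
t: 18.9
position: [0.3806, 0.3174, 0.1907]
orientation: [0.0, 0.574, 0.819, 0.0]
force: [0.6, 0.8, -1.2]
grip_width: 0.0439
grip_force: 25.0
```

```bash
python3 snap.py wrist w9
python3 - <<'E'
from hold import *
a=cv2.imread("pics/w9.png")
for c in(275,290,305,316,330,345,360):
    col=a[40:300,c].max(1).astype(float);k=40+np.argmax(col<75);print(c,k,np.round(intool("w9",(c,k),-.0672)*100,2))
s=robot.get_state();move(s["position"],s["orientation"],(.6077,.045,.19),181.4)
E
```

```text
18.9 [0.38059976 0.31736458 0.19073617] [1.21839922e-04 5.73794882e-01 8.18998971e-01 3.22242383e-04] 0.043903049324374215
275 142 [ 7.34 -1.67  6.72]
290 143 [ 7.29 -1.07  6.72]
305 143 [ 7.29 -0.47  6.72]
316 143 [ 7.29 -0.03  6.72]
330 143 [7.29 0.53 6.72]
345 143 [7.29 1.13 6.72]
360 143 [7.3  1.74 6.72]
move cm [-3.335e+01  1.208e+01 -1.000e-02] turn -71.4
```

Emit:
arm_command:
  series:
    - [[-3.7, 1.3, 0], -8]
    - [[-7.4, 2.6, 0], -16]
    - [[-11.1, 4, 0], -24]
    - [[-14.8, 5.3, 0], -32]
    - [[-18.5, 6.6, 0], -40]
    - [[-22.2, 7.9, 0], -48]
    - [[-25.9, 9.3, 0], -56]
    - [[-29.6, 10.6, 0], -64]
    - [[-33.3, 11.9, 0], -71.4]
    - [[-33.3, 11.9, 3], -71.4]

```text
t: 19.95
position: [0.6097, 0.0416, 0.1616]
orientation: [0.003, -0.013, 1.0, -0.0]
force: [-0.5, 0.3, -1.8]
grip_width: 0.0439
grip_force: 25.0
```

Emit:
arm_command:
  series:
    - [[0, 0, 2], 0]
    - [[0, 0, 2], 0]
    - [[0, 0, 2], 0]
    - [[0, 0, 2], 0]

```text
t: 20.35
position: [0.6065, 0.0453, 0.1414]
orientation: [0.0, -0.012, 1.0, -0.0]
force: [-0.7, -0.5, -1.9]
grip_width: 0.044
grip_force: 25.0
```

Run:
```python
from hold import *
s=robot.get_state();print(s["position"]);move(s["position"],s["orientation"],(.6057,.045,.0962),181.4)
```

```text
[0.60652068 0.04529285 0.14137749]
move cm [ 0.09 -0.03  4.52] turn -0.0
```

Emit:
arm_command:
  series:
    - [[0.1, 0, 2], 0]
    - [[0.1, 0, 3.2], 0]
    - [[0.1, 0, 4], 0]
    - [[0.1, 0, 4.5], 0]
    - [[0.1, 0, 4.5], 0]
    - [[0.1, 0, 4.5], 0]
    - [[0.1, 0, 4.5], 0]

```text
t: 21.05
position: [0.6054, 0.0451, 0.096]
orientation: [0.0, -0.012, 1.0, 0.0]
force: [1.0, 0.2, -1.3]
grip_width: 0.0438
grip_force: 25.0
```

Emit:
arm_command:
  series:
    - [[0, 0, 0], 0]
    - [[0, 0, 0], 0]
    - [[0, 0, 0], 0]
    - [[0, 0, -2], 0]
    - [[0, 0, -5], 0]
    - [[0, 0, -9], 0]
    - [[0, 0, -13], 0]
    - [[0, 0, -17], 0]
    - [[5, 0, -20], 0]
    - [[10, 0, -20], 0]
  claw: 0.36

```text
t: 22.05
position: [0.5128, 0.0428, 0.298]
orientation: [0.003, -0.012, 1.0, -0.0]
force: [-0.4, 0.7, -1.2]
grip_width: 0.0596
grip_force: 0.0
```

Emit:
arm_command:
  series:
    - [[5, 0, 0], 0]
    - [[10, 0, 0], 0]
    - [[15, 0, 0], 0]
    - [[20, 0, 0], 0]
    - [[20, 0, 0], 0]
    - [[20, 0, 0], 0]

```text
t: 22.65
position: [0.3124, 0.038, 0.2958]
orientation: [0.001, -0.012, 1.0, -0.0]
force: [0.4, 0.4, 0.5]
grip_width: 0.0594
grip_force: 0.0
```

```bash
python3 snap.py scene f1; python3 snap.py side f2
python3 - <<'E'
from hold import *
c=np.array([.6068,.083]);ps=np.radians(1.4);R2=np.array([[np.cos(ps),-np.sin(ps)],[np.sin(ps),np.cos(ps)]])
for n,o in(("scene","f1"),("side","f2")):
    im=cv2.imread(f"pics/{o}.png");i,p,r=load(o)
    nx,ny=130,220  # 2mm px, tray frame at z=.027
    M=np.zeros((nx,ny,2),np.float32)
    for u in range(nx):
        for v in range(ny):M[u,v]=proj(n,np.r_[c+R2@[(u-65)*.002,(v-110)*.002],.027],i)
    w=cv2.remap(im,M,None,cv2.INTER_LINEAR).astype(int)
    blue=((w[:,:,0]-w[:,:,2])>60);white=(w.min(2)>170)
    red=((w[:,:,2]-w[:,:,0]>90)&(w[:,:,2]-w[:,:,1]>90))
    print(o)
    for u in range(8,122,4):print('%5d '%((u-65)*2),''.join('R' if red[u,v] else '.' if blue[u,v] else 'w' if white[u,v] else '#' for v in range(20,200,2)))
E
```

```text
22.65 [0.31242943 0.03804732 0.29579234] [ 1.11947891e-03 -1.19089457e-02  9.99928459e-01 -3.72683333e-05] 0.05941365323982202
22.7 [0.31324931 0.03801722 0.29575733] [ 9.73465450e-04 -1.19467178e-02  9.99928160e-01 -4.88573526e-05] 0.059174305955161176
f1
 -114  ##########################################################################################
 -106  ##########################################################################################
  -98  ##########################################################################################
  -90  ##########################################################################################
  -82  ####wwwwwwwwww###wwwwwwwwwwwwwwwwwww#####wwwwwwwwwwwwww#wwww#####wwwwwwwwwwwww#www########
  -74  #####..............##..........##########........#########################################
  -66  #####.......##########.........#######RR#........###########...........##...###......#####
  -58  #####.......######RRR#.........######RRR#........########R##.........#######RR#......#####
  -50  #####.......##########.........########w#........###
[... 4143 characters left out ...]
#######......#
   62  ##########..###############....###############...###############.....##############......#
   70  ##########..###############....###############....###############....##############......#
   78  ##########.....############.......############.......############...###############......#
   86  ##########...............................................................................#
   94  ##########........................................#....................................#.#
  102  ###########....#..###..##........####...#............##...........#####.##.......######..#
  110  ##########################################################################################
```

```bash
python3 -c "
from workcell import robot
print(robot.close_job())"
```

```text
the job is handed in; nothing more can be done
None
```

I threw the clamp open and left it open, laid all three remotes in the empty lanes level with the first, keys up and emitter ends towards the robot, and handed the job in at about 23 s; no verdict came back.

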